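# Set the stock tags on the specimen board

### The arm

A 7-joint arm with a two-finger parallel gripper is mounted at the origin on the work surface. World frame = base frame: x ahead of the robot, y to its left, z up, the work surface at z = 0. Lengths are in m, angles in rad, forces in N, time in s.
With the tool pointing down it reaches from about 0.4 to 0.85 m from the base axis. Payload 4.5 kg.
Tool frame: the origin (TCP) lies at the very end of the fingers, on their centre line; the grasp point (between the pads) lies 19 mm behind it; z points along the fingers, y is the line along which they close (so a half turn about z gives the same grasp; the last joint's range is limited). The gripper opens to 88 mm and grips with 3 to 60 N. Pads are 18 mm wide; open, the fingers measure 123 mm over their backs; the gripper's body (75 mm by 187 mm) begins 45 mm behind the grasp point.
Start: joints at [0.034, 0.689, -0.195, 1.565, 0.157, 0.902, -0.215], TCP at [0.625, 0, 0.239] pointing down, gripper open.
Joint ranges: [-3.01, 3.01], [-0.46, 2.08], [-1.47, 1.51], [0.13, 2.56], [-1, 4.14], [0.04, 2.09], [-2.66, 2.66]. Speed limits (rad/s): [2.57, 2.57, 3.14, 3.14, 3.14, 3.14, 3.14].

### API

Orientations are given as a unit quaternion [x, y, z, w].
In Python, from plant import r gives the robot as it stands. The module is installed in compiled form; this text tells all that it offers.
- The arm moves only by the tool step_arm, never from a script. Its argument "increments" is a list of rows, each a list of 2 entries, a list of its own where there are three numbers: the shift along the world's x, y, z in cm, then the turn, a rotation vector about the world's x, y, z in degrees. A call has exactly 10 rows; each row shifts and turns the commanded pose from where the row before left it; what a row does not reach is not made up. A row lasts 1/10 s, in which the tool goes at most 50 mm and 8.59 degrees, less where a joint would pass 70% of its speed; a pose out of reach is approached as far as the arm can. A call is refused whole if a number of a shift passes 5 or a number of a turn 8.59, either way. A call with a gripper value outside its range is refused whole. "fingers" is the opening, from 0 (shut) to 1 (fully open), set as the call begins (left out, the last holds). The fingers move at their own pace and stop on an object; "grip_force" is the grip in N (left out, the last holds). Time passes only in rows, so rows that do not move let the fingers close, or fill a call up. It gives the time, the measured TCP pose, the force, the opening and the grip force at its end, in the units of the state.
- r.get_state(): the state, without advancing time (a new reading comes with each control period).
- r.snapshot(name): name is "scene" or "side" or "wrist"; returns (picture, depth): 400x640x3 uint8, red, green, blue; 400x640 float32, m along the optical axis (not along the pixel's ray), 0 where there is no reading.
- r.calibration(name): a dict with "fov_y" (degrees; the focal length in pixels is half the picture's height over the tangent of half this angle, whatever the lens; pixels are square), "cx", "cy" (the principal point, pixels), "R" (3x3) and "t" (3): a world point X has camera coordinates R X + t. Camera axes: x right, y down, z forward; pixel columns grow to the right and rows downward; lengths in m; the calibration is good to about 2 mm. A picture is of the moment at which its call begins: read the wrist's pose just before it. calibration takes no time and is no camera call; for the wrist camera it gives the pose at the moment of the call.
- r.finish_job(): hands the job in; it is judged then, once.
The state is a dict: "clock": time; "q": joint angles; "qd": joint speeds; "joint_torque": joint torques, N m; "tool_pos": TCP position; "eef_rot": TCP orientation; "contact_force": force on the tool from outside, world axes, zero at the start; "moment": the same for the moment, N m; "opening": opening from 0.0 (shut) to 1.0 (fully open); "finger_force": force on a finger pad.
Only numpy, scipy, OpenCV 4.12 (cv2) and the standard library are available. Lean on these libraries where they do the work, as an engineer would, in place of code of your own. Each camera call takes 0.05 s, during which the arm holds its last target. There are 200 camera calls.

### The job

Set the four hinged stock tags on the specimen board to match the bins behind them: where a jar stands in the bin, its tag must lean back towards the bin with the round disc face up, and where the bin is empty, its tag must lean forward away from the bin with the plain face up. Gently push over the tags that are wrong with the fingertips until they drop onto their stop on the other side; pinch and lift nothing, and leave the jars, vials and other things standing where they are.

Things in the scene. Friction and masses are not known exactly. Their poses are not given: they have to be found in the camera images.
- board: fixed plywood board, 240 (x) x 420 (y) x 12 mm; origin at the centre of its underside; its +x points from the front edge, near the robot, to the bins (yaw within 0.2 rad). On it, four grey open bins (70 x 80 mm, 30 mm high, 4 mm walls) in a row along y, 100 mm apart, centred at x = +75 mm, and straight in front of each, at x = -60 mm, a tag on a stand
- tag_1 (a joint): lean of tag 1, an aluminium plate 44 wide, 50 tall, 4 mm thick, hinged at its lower edge along the board's y. 0 = upright; +0.75 rad (stop) = leaning back to its bin, the face with the raised disc (28 mm across, 2 mm high) up; -0.75 (stop) = leaning to the board's front edge, plain face up. 30 g, turns freely, falls to whichever side of upright it is on. The numbers do not follow the order along the board
- tag_1_hinge (a point): middle of the hinge line of tag 1, 42 mm above the table; axes as the board's. Leaning, the tag's free edge is 79 mm above the table and 34 mm from the hinge line; upright, 92 mm above the table. The dark steel stand is 50 mm wide; its rests reach 15 mm to either side of the hinge along the board's x and 14 mm above it
- tag_1_bin (a point): middle of the floor of the bin belonging to tag 1, 135 mm behind its hinge; the bin's near wall is 100 mm behind the hinge
- tag_2 (a joint): lean of tag 2, an aluminium plate 44 wide, 50 tall, 4 mm thick, hinged at its lower edge along the board's y. 0 = upright; +0.75 rad (stop) = leaning back to its bin, the face with the raised disc (28 mm across, 2 mm high) up; -0.75 (stop) = leaning to the board's front edge, plain face up. 30 g, turns freely, falls to whichever side of upright it is on. The numbers do not follow the order along the board
- tag_2_hinge (a point): middle of the hinge line of tag 2, 42 mm above the table; axes as the board's. Leaning, the tag's free edge is 79 mm above the table and 34 mm from the hinge line; upright, 92 mm above the table. The dark steel stand is 50 mm wide; its rests reach 15 mm to either side of the hinge along the board's x and 14 mm above it
- tag_2_bin (a point): middle of the floor of the bin belonging to tag 2, 135 mm behind its hinge; the bin's near wall is 100 mm behind the hinge
- tag_3 (a joint): lean of tag 3, an aluminium plate 44 wide, 50 tall, 4 mm thick, hinged at its lower edge along the board's y. 0 = upright; +0.75 rad (stop) = leaning back to its bin, the face with the raised disc (28 mm across, 2 mm high) up; -0.75 (stop) = leaning to the board's front edge, plain face up. 30 g, turns freely, falls to whichever side of upright it is on. The numbers do not follow the order along the board
- tag_3_hinge (a point): middle of the hinge line of tag 3, 42 mm above the table; axes as the board's. Leaning, the tag's free edge is 79 mm above the table and 34 mm from the hinge line; upright, 92 mm above the table. The dark steel stand is 50 mm wide; its rests reach 15 mm to either side of the hinge along the board's x and 14 mm above it
- tag_3_bin (a point): middle of the floor of the bin belonging to tag 3, 135 mm behind its hinge; the bin's near wall is 100 mm behind the hinge
- tag_4 (a joint): lean of tag 4, an aluminium plate 44 wide, 50 tall, 4 mm thick, hinged at its lower edge along the board's y. 0 = upright; +0.75 rad (stop) = leaning back to its bin, the face with the raised disc (28 mm across, 2 mm high) up; -0.75 (stop) = leaning to the board's front edge, plain face up. 30 g, turns freely, falls to whichever side of upright it is on. The numbers do not follow the order along the board
- tag_4_hinge (a point): middle of the hinge line of tag 4, 42 mm above the table; axes as the board's. Leaning, the tag's free edge is 79 mm above the table and 34 mm from the hinge line; upright, 92 mm above the table. The dark steel stand is 50 mm wide; its rests reach 15 mm to either side of the hinge along the board's x and 14 mm above it
- tag_4_bin (a point): middle of the floor of the bin belonging to tag 4, 135 mm behind its hinge; the bin's near wall is 100 mm behind the hinge
- jar_1: clear glass jar with a white cap, 54 mm across, 70 mm tall, standing loose in one of the bins; origin at the centre of its underside
- jar_2: amber glass jar with a white cap, 50 mm across, 62 mm tall, standing loose in another bin; origin at the centre of its underside
- jar_3: clear glass jar with a black cap, 44 mm across, 75 mm tall, standing loose in a third bin (the remaining bin is empty but for a flat paper liner); origin at the centre of its underside
- vial_1: loose clear vial, 20 mm across, 45 mm tall, standing on the board between the row of tags and the bins, midway between the lanes of two neighbouring tags; origin at the centre of its underside; bystander
- vial_2: loose amber vial, 20 mm across, 45 mm tall, standing on the board near its front edge, midway between the lanes of two neighbouring tags; origin at the centre of its underside; bystander
- spare_jar: clear jar, 60 mm across, 85 mm tall, on the table to the left of the board (not in a bin); origin at the centre of its underside; bystander
- dish: white dish, 90 mm across, 16 mm high, on the table left of the robot's front; origin at the centre of its underside; bystander
- brush: brush, 150 mm long, lying on the table right of the robot's front; bystander
- tin: low metal can, 64 mm across, 50 mm tall, on the table to the right of the board; origin at the centre of its underside; bystander
Not all that is in view belongs to the job. Leave any red or turquoise look-alike of the jar_1 alone. Leave any green look-alike of the jar_3 alone.

How it is judged:
At the end, for the whole second after the job is handed in: Each tag whose bin holds a jar (within 30 mm of its middle) leans back past +0.6 rad, each other tag forward past -0.6 rad, at rest (0.1 rad/s); jars within 15 mm, bystanders within 25 mm of their first places, jars and vials upright (0.15 rad) (((horizontal distance between any of jar_1, jar_2, jar_3 and tag_1_bin below 0.03 m and value of joint tag_1 above 0.6 rad) or (not (horizontal distance between any of jar_1, jar_2, jar_3 and tag_1_bin below 0.03 m) and value of joint tag_1 below -0.6 rad)) and velocity of joint tag_1 between -0.1 and 0.1 rad/s and ((horizontal distance between any of jar_1, jar_2, jar_3 and tag_2_bin below 0.03 m and value of joint tag_2 above 0.6 rad) or (not (horizontal distance between any of jar_1, jar_2, jar_3 and tag_2_bin below 0.03 m) and value of joint tag_2 below -0.6 rad)) and velocity of joint tag_2 between -0.1 and 0.1 rad/s and ((horizontal distance between any of jar_1, jar_2, jar_3 and tag_3_bin below 0.03 m and value of joint tag_3 above 0.6 rad) or (not (horizontal distance between any of jar_1, jar_2, jar_3 and tag_3_bin below 0.03 m) and value of joint tag_3 below -0.6 rad)) and velocity of joint tag_3 between -0.1 and 0.1 rad/s and ((horizontal distance between any of jar_1, jar_2, jar_3 and tag_4_bin below 0.03 m and value of joint tag_4 above 0.6 rad) or (not (horizontal distance between any of jar_1, jar_2, jar_3 and tag_4_bin below 0.03 m) and value of joint tag_4 below -0.6 rad)) and velocity of joint tag_4 between -0.1 and 0.1 rad/s and angle between each of jar_1, jar_2, jar_3, vial_1, vial_2's own z axis and vertical below 0.15 rad and distance of each of jar_1, jar_2, jar_3 from where it was at the start of the episode below 0.015 m and distance of each of vial_1, vial_2, spare_jar, dish, brush, tin from where it was at the start of the episode below 0.025 m); the robot touches nothing.
It fails at once if a jar in a bin is lifted, shoved or tipped (distance of any of jar_1, jar_2, jar_3 from where it was at the start of the episode above 0.015 m or angle between any of jar_1, jar_2, jar_3's own z axis and vertical above 0.25 rad).
It fails at once if a bystander (vial, spare jar, dish, brush, tin) is moved more than 25 mm or a vial is tipped (distance of any of vial_1, vial_2, spare_jar, dish, brush, tin from where it was at the start of the episode above 0.025 m or angle between any of vial_1, vial_2's own z axis and vertical above 0.3 rad).
It fails at once if a tag is pinched or pressed hard (more than 18 N from the fingers) (contact force between the fingers and tag_1 above 18 N or contact force between the fingers and tag_2 above 18 N or contact force between the fingers and tag_3 above 18 N or contact force between the fingers and tag_4 above 18 N).
It also fails if it takes over 58 s, if anything falls off the work surface, if the arm or the gripper's body presses on something with over 40 N, if the wrist force passes 120 N, or if a joint passes its speed limit or range.

## Working session

There is one attempt and no reset: what is moved stays moved. The work goes in short steps, Python scripts to look and compute and a tool call to move; the robot and the scene stay as the last step left them, time stands still between calls to the robot, and variables do not carry over. Pictures are saved under pics/ and viewed, at most 10 in all, crops included, and the job is handed in when it is done.

Besides the shell and the picture viewer there is one more tool, called after "Request:" by a JSON object that holds its "method" and its "body". step_arm: Moves the arm, as the interface text tells. Its arguments: {"type":"object","properties":{"increments":{"type":"array","items":{"type":"array"}},"fingers":{"type":"number"},"grip_force":{"type":"number"}},"required":["increments"]}

```bash
mkdir -p pics
cat > h.py <<'E'
import numpy as np,cv2
from plant import r
def K(c):
    f=200/np.tan(np.radians(c["fov_y"])/2);return f,c["cx"],c["cy"]
def ray(c,u,v,z):
    f,cx,cy=K(c);R=np.array(c["R"]);t=np.array(c["t"])
    o=-R.T@t;d=R.T@np.array([(u-cx)/f,(v-cy)/f,1]);return o+d*(z-o[2])/d[2]
def cloud(c,D):
    f,cx,cy=K(c);R=np.array(c["R"]);t=np.array(c["t"])
    v,u=np.mgrid[:400,:640];P=np.stack([(u-cx)/f*D,(v-cy)/f*D,D],-1)
    return (P-t)@R
def proj(c,X):
    f,cx,cy=K(c);p=np.array(c["R"])@np.array(X)+np.array(c["t"]);return p[0]/p[2]*f+cx,p[1]/p[2]*f+cy
E
python3 - <<'E'
from h import *
for n in("scene","side","wrist"):
    c=r.calibration(n);im,D=r.snapshot(n);np.savez(n+"0.npz",im=im,D=D)
    cv2.imwrite(f"pics/{n}0.png",im[:,:,::-1]);R=np.array(c["R"]);print(n,-R.T@np.array(c["t"]),R[2],c["fov_y"])
print(r.get_state())
E
```

```text
scene [ 0.89847304 -0.61615674  1.30338795] [-0.24089296  0.42957834 -0.87030629] 42.4868885703885
side [0.44076379 0.94774541 0.66829896] [ 0.08185586 -0.84312466 -0.53145124] 53.73198767930234
wrist [0.62522951 0.07698872 0.3851091 ] [-0.00212631 -0.30026024 -0.95385495] 67.61428834782161
{'clock': 0.15, 'q': array([ 0.03378277,  0.68977187, -0.19451588,  1.56605363,  0.15730347,
        0.90251862, -0.21510656]), 'qd': array([ 0.0008049 , -0.00334468, -0.00057601, -0.00448575,  0.0008892 ,
       -0.00114112,  0.00116756]), 'joint_torque': array([-1.46674727e-03, -5.27863634e+01, -1.26819178e+00, -1.53587687e+01,
       -5.24473807e-02,  3.92338901e-03,  1.12435155e-04]), 'tool_pos': array([ 6.24538894e-01, -3.24846543e-05,  2.38119854e-01]), 'eef_rot': array([ 7.07084358e-01,  7.07128875e-01, -5.20159629e-04, -4.40127898e-04]), 'contact_force': array([-0.68647385,  0.09561051, -0.53780912]), 'moment': array([-0.03236628, -0.00289557,  0.01264893]), 'finger_force': 0.0, 'opening': 1.0013512483317037}
```

View pics/scene0.png

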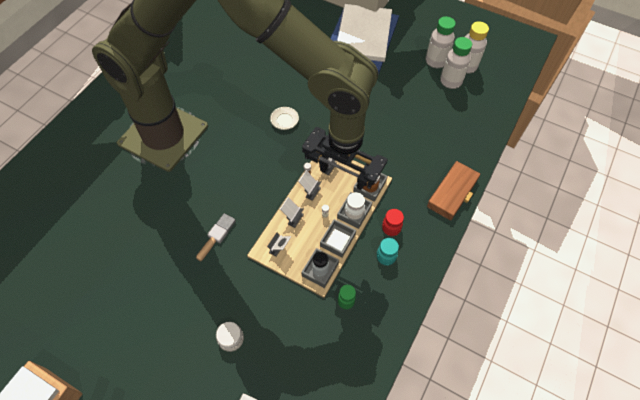

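View pics/wrist0.png

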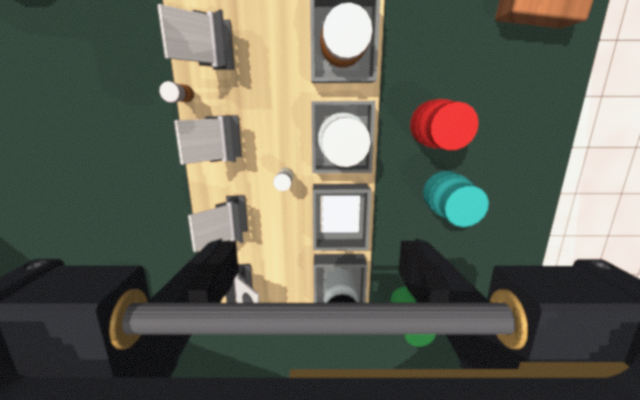

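The wrist view shows the bins from +y to −y: amber jar (345,35), white-cap clear jar (344,140), paper liner only (340,215), black-cap jar (340,290). The tags are at (195,35), (207,140), (217,225) and (243,290). The red (447,125), turquoise (460,198) and green (415,320) look-alikes stand off the board. Next I'll check heights and measure the tags.

Run:
```python
from h import *
z=np.load("wrist0.npz");c=r.calibration("wrist");P=cloud(c,z["D"])
for n,(u,v) in dict(amber=(345,30),white=(344,135),liner=(340,215),black=(342,300)).items():print(n,P[v,u].round(3), P[v-3:v+4,u-3:u+4,2].mean().round(3))
s=np.load("scene0.npz");cs=r.calibration("scene");Q=cloud(cs,s["D"])
# board edges: wood colour mask, z ~0.012 in scene
im=s["im"];hsv=cv2.cvtColor(im,cv2.COLOR_RGB2HSV)
m=(abs(Q[...,2]-.012)<.008)&(hsv[...,0]>10)&(hsv[...,0]<30)&(hsv[...,1]>60)&(hsv[...,2]>90)
m[:150]=0;m[310:]=0;m[:,:235]=0;m[:,400:]=0
print(m.sum());print(cv2.minAreaRect(Q[m][:,:2].astype(np.float32)))
# things with z 0.045-0.1 in wrist view left part
zz=P[...,2]
mm=((zz>.06)&(zz<.085)&(np.arange(640)[None]<260)&(P[...,0]<.66)).astype(np.uint8)
n,l,st,ce=cv2.connectedComponentsWithStats(mm)
for i in range(1,n):
    if st[i,4]>80:
        p=P[l==i];A=np.c_[p[:,:2],np.ones(len(p))];k=np.linalg.lstsq(A,p[:,2],rcond=None)[0]
        print(ce[i].round(),st[i,4],p.min(0).round(3),p.max(0).round(3),'slope',k[:2].round(2))
a=cv2.resize(im[140:300,240:410],None,fx=4.5,fy=3.7,interpolation=cv2.INTER_CUBIC)
cv2.imwrite("pics/crop.png",cv2.resize(im[150:300,245:400,::-1],None,fx=4,fy=4,interpolation=cv2.INTER_CUBIC))
```

```text
amber [0.649 0.143 0.078] 0.079
white [0.65  0.05  0.089] 0.087
liner [ 0.653 -0.059  0.02 ] 0.019
black [ 0.652 -0.138  0.09 ] 0.153
5990
((0.5752967000007629, -0.006077215075492859), (0.24475368857383728, 0.4225088357925415), 0.20520146191120148)
[177.  33.] 1671 [0.481 0.12  0.06 ] [0.505 0.164 0.082] slope [-1.02 -0.01]
[192. 140.] 1233 [0.482 0.02  0.06 ] [0.506 0.064 0.082] slope [-1.03 -0.01]
[203. 228.] 874 [ 0.483 -0.079  0.06 ] [ 0.505 -0.035  0.082] slope [-1.02 -0.02]
[250. 294.] 223 [ 0.529 -0.161  0.06 ] [ 0.553 -0.135  0.081] slope [ 0.96 -0.2 ]
```

View pics/crop.png

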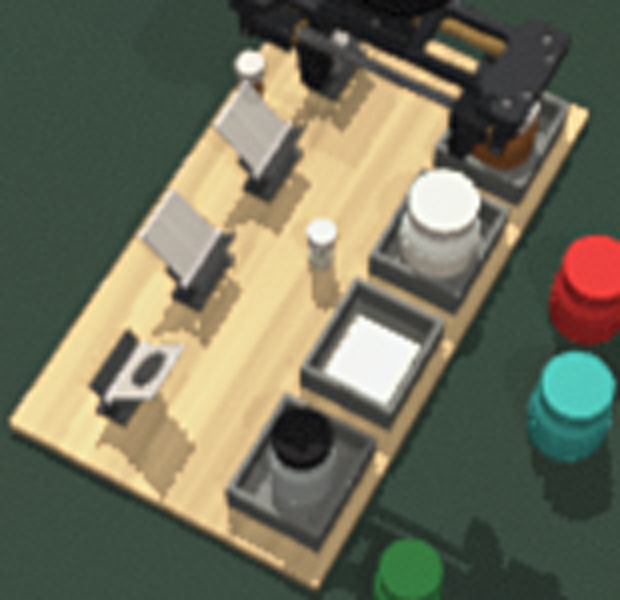

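View pics/side0.png

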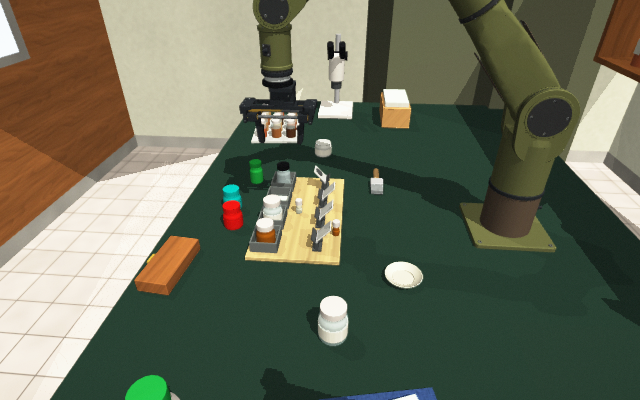

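The crop shows only the bin at about (375,355) empty (its liner is at z = 20 mm), and its tag (180,240) leans forward with the plain face up. The black-cap lane's tag (145,370) shows its disc and leans back. The amber tag (320,60) and the white-cap tag (255,130) lean forward, so those two are wrong. The side view agrees.

What could be taken for a wrong tag (wrist pixels): (195,35) wrong, (207,140) wrong, (217,225) correct, (243,290) correct.

Tags A (y=0.142) and B (y=0.042) both have their free edge at x≈0.481, so the hinge is at x≈0.515. The board yaw is about 0. I'll push both in +x with the fingers closed.

Request:
{"method": "step_arm", "body": {"increments": [[[-2,1.6,-1],[0,0,0]],[[-2,1.6,-1],[0,0,0]],[[-2,1.6,-1],[0,0,0]],[[-2,1.6,-1],[0,0,0]],[[-2,1.6,-1],[0,0,0]],[[-2,1.6,-1],[0,0,0]],[[-2,1.6,-1],[0,0,0]],[[-2,1.6,-1],[0,0,0]],[[-2,1.4,-0.8],[0,0,0]],[[0,0,0],[0,0,0]]], "fingers": 0, "grip_force": 5}}

```text
clock: 1.15
tool_pos: [0.4415, 0.1439, 0.1499]
eef_rot: [0.705, 0.709, -0.002, -0.002]
contact_force: [-0.6, -0.4, -0.4]
opening: 0.112
finger_force: 0.0
```

Request:
{"method": "step_arm", "body": {"increments": [[[0,0,0],[0,0,0]],[[0,0,0],[0,0,0]],[[0,0,-1.5],[0,0,0]],[[0,0,-1.5],[0,0,0]],[[0,0,-1.5],[0,0,0]],[[0,0,-1.5],[0,0,0]],[[0,0,-1.5],[0,0,0]],[[0,0,-1],[0,0,0]],[[0,0,0],[0,0,0]],[[0,0,0],[0,0,0]]]}}

```text
clock: 2.15
tool_pos: [0.4456, 0.1417, 0.066]
eef_rot: [0.707, 0.707, 0.0, 0.0]
contact_force: [0.1, 0.3, 0.3]
opening: 0.008
finger_force: 0.0
```

Run:
```python
from h import *
s=r.get_state();print(s["tool_pos"],s["opening"])
im,D=r.snapshot("wrist");im2,_=r.snapshot("side")
cv2.imwrite("pics/w1.png",np.hstack([im[...,::-1][:, :400],cv2.resize(im2[130:280,230:380,::-1],(400,400))]))
```

```text
[0.44558737 0.1417186  0.06596783] 0.008027026224399799
```

View pics/w1.png

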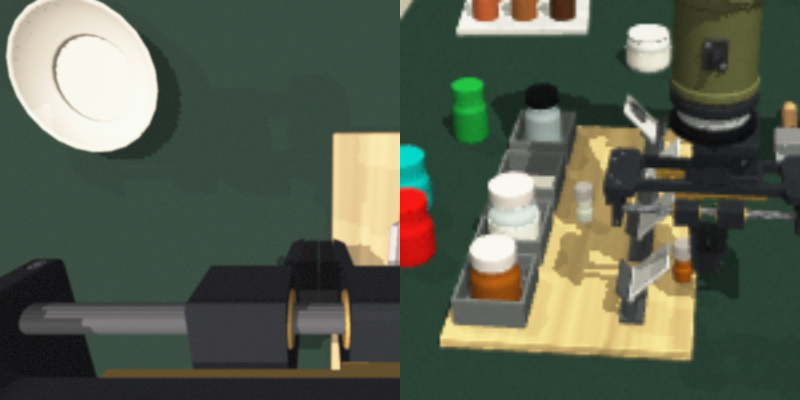

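The left half shows the closed fingers with the tag to their right. The right half shows tag A at (645,280), vial_2 at (683,265) and the fingertips near (710,255). I'll check this by projection before pushing.

Run:
```python
from h import *
c=r.calibration("side")
for n,X in dict(tip=(.4456,.1417,.066),tagAedge=(.481,.142,.079),tagBedge=(.481,.042,.079),Cedge=(.483,-.057,.079),spare=(0.5,.3,.04)).items():
    u,v=proj(c,X);print(n,round(u),round(v),'crop',round(400+(u-230)*8/3),round((v-130)*8/3))
z=np.load("wrist0.npz");print(K(r.calibration("wrist")))
Q=cloud(r.calibration("scene"),np.load("scene0.npz")["D"])
for n,(u,v) in dict(t1=(305,180),t2=(290,205),vial2=(307,167),d=(280,243)).items():print(n,Q[v,u].round(3))
D=r.snapshot("side")[1];P=cloud(c,D)
for n,(u,v) in dict(A=(322,234),B=(325,208),vial2=(336,230),fing=(345,222),amber=(265,232)).items():print(n,P[v,u].round(3))
```

```text
tip 345 229 crop 706 265
tagAedge 331 225 crop 669 252
tagBedge 333 203 crop 675 195
Cedge 334 185 crop 678 146
spare 318 280 crop 634 400
(np.float64(298.6758642725011), 318.1934089519236, 199.85105713848492)
t1 [0.494 0.039 0.069]
t2 [ 0.498 -0.05   0.067]
vial2 [0.474 0.086 0.058]
d [ 0.534 -0.161  0.065]
A [0.502 0.157 0.06 ]
B [0.494 0.168 0.146]
vial2 [0.469 0.102 0.033]
fing [0.445 0.137 0.086]
amber [0.647 0.161 0.059]
```

Everything agrees, so I'll push tag A slowly.

Request:
{"method": "step_arm", "body": {"increments": [[[0.5,0,0],[0,0,0]],[[0.5,0,0],[0,0,0]],[[0.4,0,0],[0,0,0]],[[0.4,0,0],[0,0,0]],[[0.4,0,0],[0,0,0]],[[0.4,0,0],[0,0,0]],[[0.4,0,0],[0,0,0]],[[0.4,0,0],[0,0,0]],[[0.4,0,0],[0,0,0]],[[0.4,0,0],[0,0,0]]]}}

```text
clock: 3.3
tool_pos: [0.4874, 0.142, 0.0657]
eef_rot: [0.707, 0.707, 0.0, 0.0]
contact_force: [-0.1, 0.4, -0.0]
opening: 0.007
finger_force: 0.1
```

Request:
{"method": "step_arm", "body": {"increments": [[[0.4,0,0],[0,0,0]],[[0.4,0,0],[0,0,0]],[[0.4,0,0],[0,0,0]],[[0.4,0,0],[0,0,0]],[[0.4,0,0],[0,0,0]],[[0.4,0,0],[0,0,0]],[[0,0,0],[0,0,0]],[[0,0,0],[0,0,0]],[[0,0,0],[0,0,0]],[[0,0,0],[0,0,0]]]}}

```text
clock: 4.3
tool_pos: [0.5108, 0.1421, 0.0657]
eef_rot: [0.707, 0.707, -0.0, -0.0]
contact_force: [0.2, -0.3, 0.0]
opening: 0.005
finger_force: 0.0
```

Run:
```python
from h import *
print(r.get_state()["contact_force"])
im2,_=r.snapshot("side")
cv2.imwrite("pics/s2.png",cv2.resize(im2[130:280,230:380,::-1],(500,500)))
```

```text
[ 0.21882701 -0.32845818  0.02696146]
```

View pics/s2.png

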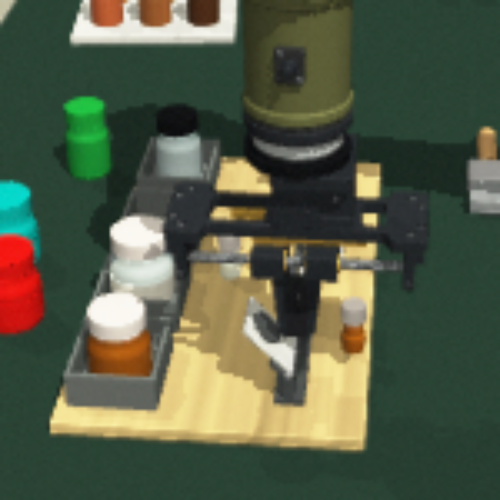

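Tag A at (270,335) now leans back with its disc up. Next I'll back off, rise, and go to tag B's lane.

Request:
{"method": "step_arm", "body": {"increments": [[[-1.5,0,0],[0,0,0]],[[-1.5,0,0.5],[0,0,0]],[[-1.5,0,2],[0,0,0]],[[-1,0,2],[0,0,0]],[[-1,-2,0.5],[0,0,0]],[[0,-2,0],[0,0,0]],[[0,-2,0],[0,0,0]],[[0,-2,0],[0,0,0]],[[0,-2,0],[0,0,0]],[[0,0,0],[0,0,0]]]}}

```text
clock: 5.35
tool_pos: [0.4455, 0.039, 0.1158]
eef_rot: [0.709, 0.705, -0.001, 0.0]
contact_force: [-0.8, -0.2, 0.4]
opening: 0.003
finger_force: 0.0
```

Request:
{"method": "step_arm", "body": {"increments": [[[0,0,-1],[0,0,0]],[[0,0,-2],[0,0,0]],[[0,0,-2],[0,0,0]],[[0,0,0],[0,0,0]],[[0,0,0],[0,0,0]],[[0.5,0,0],[0,0,0]],[[0.5,0,0],[0,0,0]],[[0.4,0,0],[0,0,0]],[[0.4,0,0],[0,0,0]],[[0.4,0,0],[0,0,0]]]}}

```text
clock: 6.35
tool_pos: [0.4682, 0.0419, 0.066]
eef_rot: [0.707, 0.707, -0.0, -0.0]
contact_force: [-0.6, -0.6, 0.5]
opening: 0.007
finger_force: 0.4
```

Request:
{"method": "step_arm", "body": {"increments": [[[0.4,0,0],[0,0,0]],[[0.4,0,0],[0,0,0]],[[0.4,0,0],[0,0,0]],[[0.4,0,0],[0,0,0]],[[0.4,0,0],[0,0,0]],[[0.4,0,0],[0,0,0]],[[0.4,0,0],[0,0,0]],[[0.4,0,0],[0,0,0]],[[0.4,0,0],[0,0,0]],[[0.4,0,0],[0,0,0]]]}}

```text
clock: 7.35
tool_pos: [0.5083, 0.042, 0.0657]
eef_rot: [0.707, 0.707, 0.0, -0.0]
contact_force: [0.1, -0.6, 1.1]
opening: 0.008
finger_force: 0.0
```

Request:
{"method": "step_arm", "body": {"increments": [[[0.3,0,0],[0,0,0]],[[0,0,0],[0,0,0]],[[0,0,0],[0,0,0]],[[0,0,0],[0,0,0]],[[-1.5,0,0],[0,0,0]],[[-1.5,0,0.5],[0,0,0]],[[-1.5,0,2],[0,0,0]],[[-1,0,3],[0,0,0]],[[-1,0,4],[0,0,0]],[[0,0,4],[0,0,0]]]}}

```text
clock: 8.35
tool_pos: [0.4435, 0.0417, 0.2017]
eef_rot: [0.707, 0.707, -0.002, -0.001]
contact_force: [1.1, 0.4, 0.4]
opening: 0.009
finger_force: 0.0
```

Request:
{"method": "step_arm", "body": {"increments": [[[-1,0,2],[0,0,0]],[[0,0,1],[0,0,0]],[[0,0,0],[0,0,0]],[[0,0,0],[0,0,0]],[[0,0,0],[0,0,0]],[[0,0,0],[0,0,0]],[[0,0,0],[0,0,0]],[[0,0,0],[0,0,0]],[[0,0,0],[0,0,0]],[[0,0,0],[0,0,0]]]}}

```text
clock: 9.35
tool_pos: [0.436, 0.042, 0.2307]
eef_rot: [0.707, 0.707, 0.0, -0.0]
contact_force: [0.1, 0.1, 0.4]
opening: 0.009
finger_force: 0.0
```

Run:
```python
from h import *
im,_=r.snapshot("scene");im2,_=r.snapshot("side")
cv2.imwrite("pics/f.png",np.hstack([cv2.resize(im[150:300,245:395,::-1],(400,400)),cv2.resize(im2[130:280,230:380,::-1],(400,400))]))
```

```text
(no output)
```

View pics/f.png

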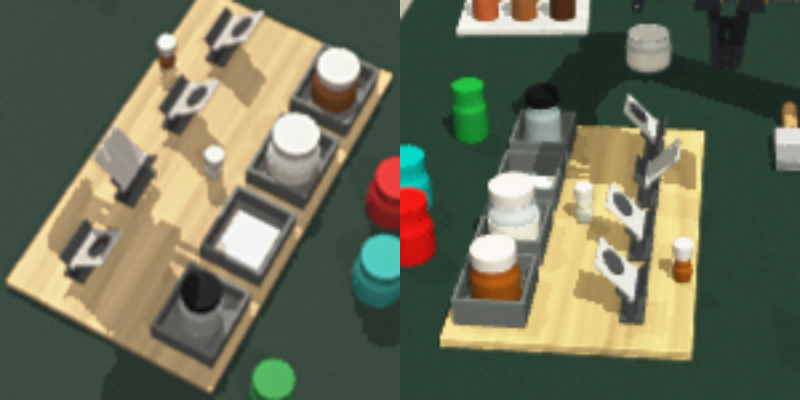

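The tags at (235,38), (190,100) and (93,250) show their discs and lean back towards the jars. The liner lane's tag at (125,165) leans forward with its plain face up. Jars and vials are still standing.

```bash
python3 -c "
from plant import r
print(r.finish_job())"
```

```text
the job is handed in; nothing more can be done
None
```

I pushed over the two wrong tags (amber-jar and white-cap-jar lanes), so the final pictures show all four matching their bins with jars and vials still standing; the job is handed in at about 9.5 s, with no verdict returned.

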